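# Load a gel card into the card warmer with its lift lever

### The job

Load the gel card into the card warmer: press the pad at the long end of the lift lever down until the lever is caught by the spring catch and the heavy lid stays open, then push the card carrier by its upright tab along the rails until it is fully home against the stop, and finally press the catch's release tab so that the lid comes down over the card. It is all pressing and pushing: do not lift the carrier off its bed, never touch the lid, which is hot, and leave the other things on the bench alone.

Things in the scene. Friction and masses are not known exactly. Their poses are not given: they have to be found in the camera images.
- warmer: Card warmer, a white bench instrument fixed to the worktop, 222 x 166 mm. Origin on the worktop (z = 0); x runs along the guide rails from the loading end (near the robot) to the hinge end, y to its left. Aluminium bed 42 mm up, x = -124 to 82 mm, between rails 10 mm high, inner faces at y = +-31.6 mm. End stop across the bed: face at x = 62 mm.
- lid (a joint): Heavy white lid (1.5 kg, +-25 %), over x = -22 to 77, y = -52 to 52 mm of the warmer, top 92 mm up when shut, front skirt down to 12 mm above the bed. Hinged along y at x = 70, z = 78 mm. In rad: 0 shut, grows as it swings up, about 0.86 when the lever is caught. Its weight shuts it, slowed by a damper.
- lever (a joint): Steel lift lever left of the lid, pivot at x = 10, y = 75, z = 70 mm of the warmer; its short end lifts a pin on the lid. In rad: about 0 at rest, long end up towards the robot; grows as that end is pressed down. The catch snaps over it near 0.57; firm stop at 0.61. Let go after that it stays caught at about 0.56; not caught, it rises back to 0.
- lever_pad (a point): Centre of the top of the black thumb pad, 46 x 30 mm, at the lever's long end: 150 mm from the pivot along the lever and 9 mm above its centre line. At rest 120 mm above the worktop, sloping 16 degrees (higher towards the robot); it moves on an arc about the pivot: 36 mm up at 0.57, 30 mm at 0.61. Pressing takes 4 to 10 N.
- catch (a joint): Spring catch, a steel hook left of the lever that reaches over it, in rad: 0 at rest, grows to 0.32 as its release tab is pressed down. The lever coming down pushes it aside and it springs back. A caught lever is let go at about 0.15. Pressing takes 3 to 8 N.
- release_tab (a point): Centre of the top of the catch's black release tab, 26 x 28 mm, level at rest, 54 mm above the worktop, at x = -85, y = 124.5 mm of the warmer. Presses down about 15 mm in all (a caught lever goes free after 6 to 7 mm), turning about a pivot 46 mm to its right.
- carrier: Loose aluminium card carrier (0.25 kg) on the bed between the rails, in front of the lid; axes as the warmer's. Origin under the centre of its 58 x 60 mm block, 24 mm high with the gel card fixed on it. An 8 mm plate runs back to an upright push tab at x = -71 mm. Home when the block's far face (x = 29 mm) meets the stop: origin at x = 33 mm of the warmer.
- push_tab (a point): Centre of the robot-side face of the carrier's push tab (8 mm thick, 44 wide, 34 high), 20 mm above the bed; push it along the warmer's +x with 1 to 3 N. At home the tab stays outside the lid, 8 mm before it.
- dropper_a: Bystander: dropper bottle, 25 mm across, 99 mm tall, right of the warmer; origin under its centre.
- dropper_b: Bystander: dropper bottle like the others, right of the warmer.
- dropper_c: Bystander: dropper bottle like the others, right of the warmer.
- bench_timer: Bystander: bench timer, 62 x 68 x 21 mm, on the left of the worktop.
- pen: Bystander: marker pen lying flat, 124 mm long, 15 mm high.

How it is judged:
By the outcome, as a careful person would: the job done as asked, in the order asked, and still so for the second after the job is handed in, with the robot touching nothing.
It also fails if it takes over 58 s, if anything falls off the work surface, if the arm or the gripper's body presses on something with over 40 N, if the wrist force passes 120 N, or if a joint passes its speed limit or range.

### The arm

A 6-joint arm with a two-finger parallel gripper is mounted at the origin on a cart in front of the work surface, level with it; the furniture and walls round the work are solid. World frame = base frame: x ahead of the robot, y to its left, z up, the work surface at z = 0. Lengths are in mm, angles in rad, forces in N, time in s.
With the tool pointing down it reaches from about 350 to 775 mm from the base axis. Payload 7.3 kg.
Tool frame: the origin (TCP) lies midway between the tips of the shut fingers; the grasp point (between the pads) lies 19 mm behind it; z points along the fingers, y is the line along which they close (so a half turn about z gives the same grasp; the last joint's range is limited). The gripper opens to 92 mm and grips with 3 to 60 N. Pads are 19 mm wide; open, the fingers measure 130 mm over their backs; the gripper's body (75 mm by 190 mm) begins 47 mm behind the grasp point.
Start: joints at [1.135, 0.342, 1.524, -0, 1.275, -0.146], TCP at [150.009, 503.132, 226.741] pointing down, gripper open.
Joint ranges: [-2.53, 2.53], [-0.77, 2.02], [0.04, 2.7], [-1, 4.14], [0.28, 2.66], [-3.11, 3.11]. Speed limits (rad/s): [2.57, 2.57, 3.14, 3.14, 3.14, 3.14].

### API

Orientations are given as [roll, pitch, yaw] about the fixed x, y, z axes, in that order (R = Rz(yaw) Ry(pitch) Rx(roll)).
In Python, from plant import readout, vision, order, models gives the robot as it stands. The module is installed in compiled form; this text tells all that it offers.
- The arm moves only by the tool step_arm, never from a script. Its argument "series" is text: rows parted by semicolons, each of 7 numbers parted by spaces: the gripper's target within -1 to 1 (shut at 1, half-way at 0, fully open at -1), then the shift along the tool's x, y, z each as a share of 80 mm, from -1 to 1, then the turn, a rotation vector about the tool's x, y, z each as a share of 2 pi rad, from -1 to 1. In form: jaw x y z ax ay az; .... A call has 1 to 20 rows; each row is the pose to reach, as a shift and turn from the pose commanded when the call began, along the tool's axes at that moment, turning the shorter way round; what a row does not reach only later rows make up. A row lasts 1/10 s, in which the tool goes at most 50 mm and 8.59 degrees, less where a joint would pass 70% of its speed; a pose out of reach is approached as far as the arm can. A call with a number of a shift or a turn outside -1 to 1 is refused whole. A call with a gripper value outside its range is refused whole. The fingers move at their own pace and stop on an object; the grip force is fixed at half the most. Time passes only in rows, so rows that repeat a pose let the fingers close. It gives the time, the measured TCP pose, the force, the opening and the grip force at its end, in the units of the state.
- readout.get_obs(): the state, without advancing time (a new reading comes with each control period).
- vision.capture(name): name is "side" or "top" or "wrist"; returns a dict with "frame" (400x640x3 uint8, red, green, blue), "depth" (400x640 float32, mm along the optical axis (not along the pixel's ray), 0 where there is no reading), "fovy" (degrees; the focal length in pixels is half the picture's height over the tangent of half this angle, whatever the lens; pixels are square), "cx", "cy" (the principal point, pixels), "rvec" (rotation vector, rad) and "tvec" (3), from world to camera coordinates, as OpenCV has them; the wrist camera has in their place "mount" (4x4, takes a point from camera to tool coordinates, whose origin is the TCP and whose axes are the flange's). Camera axes: x right, y down, z forward; pixel columns grow to the right and rows downward; lengths in mm; the calibration is good to about 2 mm. A picture is of the moment at which its call begins: read the wrist's pose just before it.
- order.close_job(): hands the job in; it is judged then, once.
Trained networks look in a picture, given as the dict that the camera call returned (one of the last four; its "shot" number tells which), for a name from the list of things; names that differ only in an ending like _2 or _b are one class to them, and where a whole thing is asked for, a point or a joint stands for the part that bears it (a point fixed in the world has none). Each returns a list of dicts, best first, with "p" (0 to 1); they miss things now and then, are a little off and sometimes report something else, mostly with a low value. They report only what shows in the picture. A call takes as long as a camera call.
- models.look_for(picture, thing): "position" ([column, row] in pixels, amid what is visible of it).
- models.pinpoint(picture, thing): "position" ([column, row] in pixels: a listed point, or the origin of a listed thing).
The state is a dict: "time": time; "joint_positions": joint angles; "dq": joint speeds; "tau": joint torques, N m; "tool_pos": TCP position; "tcp_rot": TCP orientation; "contact_force": force on the tool from outside, world axes, zero at the start; "moment": the same for the moment, N m; "grip_width": finger opening in mm; "finger_force": force on a finger pad.
Only numpy, scipy, OpenCV 4.12 (cv2) and the standard library are available. Lean on these libraries where they do the work, as an engineer would, in place of code of your own. Each camera call takes 0.05 s, during which the arm holds its last target. There are 200 camera calls.

## Working session

There is one attempt and no reset: what is moved stays moved. The work goes in short steps, Python scripts to look and compute and a tool call to move; the robot and the scene stay as the last step left them, time stands still between calls to the robot, and variables do not carry over. Pictures are saved under pics/ and viewed, at most 10 in all, crops included, and the job is handed in when it is done.

Besides the shell and the picture viewer there is one more tool, called after "Call:" in YAML: its name, and indented under it one key for each argument. step_arm: Moves the arm, as the interface text tells. Shift numbers are shares of 80 mm and turn numbers shares of 2 pi rad, none past 1 either way. Its arguments: {"type":"object","properties":{"series":{"type":"string"}},"required":["series"]}

```bash
mkdir -p pics; cat > h.py <<'E'
import numpy as np, cv2
from scipy.spatial.transform import Rotation as R
from plant import readout, vision, order, models
def cam(c):
    f=200/np.tan(np.radians(c['fovy'])/2)
    if 'rvec' in c:
        M=R.from_rotvec(np.ravel(c['rvec'])).as_matrix(); t=np.ravel(c['tvec'])
        return f,M.T,-M.T@t
    o=c['obs']; T=np.array(c['mount']); Q=R.from_euler('xyz',o['tcp_rot']).as_matrix()
    return f,Q@T[:3,:3],Q@T[:3,3]+o['tool_pos']
def ray(c,p):
    f,A,o=cam(c); return A@np.array([(p[0]-c['cx'])/f,(p[1]-c['cy'])/f,1]),o
def atz(c,p,z):
    d,o=ray(c,p); return o+d*(z-o[2])/d[2]
def dep(c,p):
    d,o=ray(c,p); u,v=int(round(p[0])),int(round(p[1]))
    w=c['depth'][max(v-2,0):v+3,max(u-2,0):u+3]; w=w[w>0]
    return o+d*np.median(w) if len(w) else None
def proj(c,P):
    f,A,o=cam(c); q=A.T@(np.array(P)-o); return q[:2]/q[2]*f+[c['cx'],c['cy']]
def shot(n):
    ob=readout.get_obs(); c=vision.capture(n); c['obs']=ob; return c
E
cat > a.py <<'E'
from h import *
np.set_printoptions(precision=1,suppress=True)
ims=[]
for n in ['top','side']:
    c=shot(n); cv2.imwrite(f'pics/{n}0.png',c['frame'][:,:,::-1]); print(n,cam(c)[2])
    for t in ['warmer','lever_pad','release_tab','carrier','push_tab','dropper_a','bench_timer','pen']:
        for r in models.pinpoint(c,t)[:3 if t[0]=='d' else 1]: print(t,round(r['p'],2),np.array(r['position']),dep(c,r['position']))
o=readout.get_obs();print(o['tcp_rot'],o['tool_pos'],o['time'],o['contact_force'])
E
python3 a.py
```

```text
top [ 498.   198.4 1404.7]
warmer 0.57 [350.3 180.6] [593.4  77.1  91.2]
lever_pad 0.82 [321.8 231.3] [458.4 155.6 122. ]
release_tab 0.52 [303.8 209.1] [517.6 202.7  53.8]
carrier 0.71 [346.6 209.6] [515.6  85.7  68.5]
push_tab 0.85 [344.  231.9] [452.7  88.    2.3]
dropper_a 0.66 [384.6 182.1] [592.1 -22.6  48.4]
dropper_a 0.62 [378.9 191. ] [566.5  -4.   64.1]
bench_timer 0.95 [221.9 239. ] [435.2 432.7  19.4]
pen 0.66 [234.1 199.3] [546.9 400.4   9.3]
side [  55.6 -645.2  699.1]
warmer 0.71 [356.5 263.5] [515.1 -27.   99.9]
lever_pad 0.75 [293.6 219.3] [466.1 159.5 120.8]
release_tab 0.54 [302.1 226.8] [513.5 206.7  57.3]
carrier 0.64 [330.8 254.8] [507.8  61.6  67.2]
dropper_a 0.76 [386.6 282.7] [592.3 -38.7  24.1]
dropper_a 0.71 [354.1 300.5] [507.  -37.3   9.6]
dropper_a 0.7 [370.2 288.1] [558.9 -24.3  12.1]
bench_timer 0.93 [240.  209.9] [430.  416.7  20.5]
pen 0.49 [280.7 206.3] [546.5 397.1   7.7]
[3.1 0.  2.9] [150.  503.1 226.8] 0.9 [-0.  -0.1  0.3]
```

```bash
python3 - <<'E'
import cv2
a=cv2.imread('pics/top0.png')[120:290,190:430]
b=cv2.imread('pics/side0.png')[150:330,210:430]
cv2.imwrite('pics/c1.png',cv2.resize(a,None,fx=3.3,fy=3.3,interpolation=cv2.INTER_CUBIC))
cv2.imwrite('pics/c2.png',cv2.resize(b,None,fx=3.3,fy=3.3,interpolation=cv2.INTER_CUBIC))
E
```

```text
(no output)
```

View pics/c1.png

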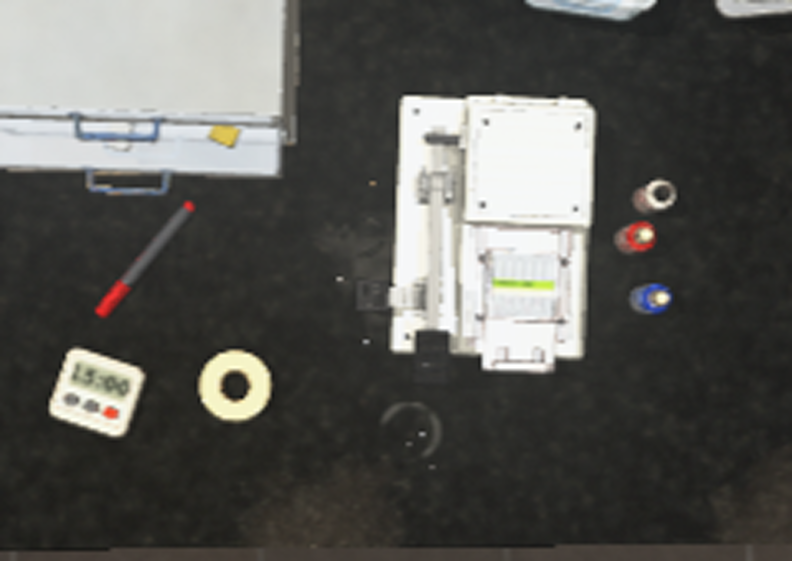

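View pics/c2.png

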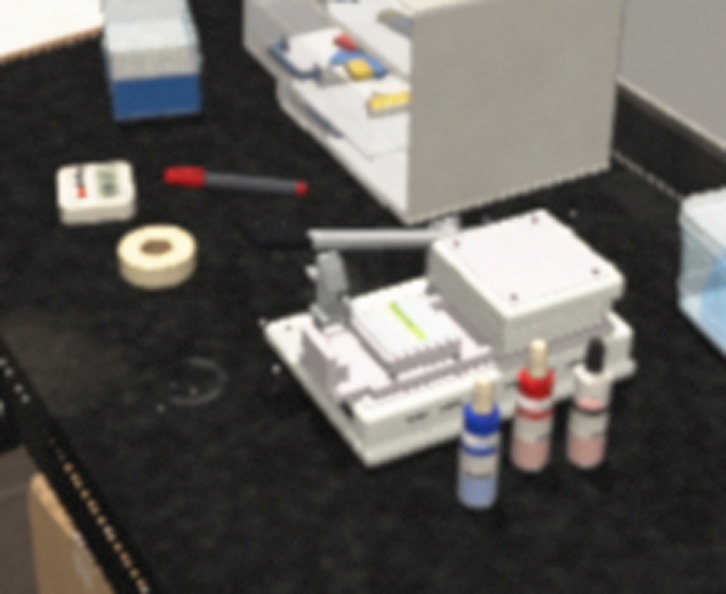

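The top view shows the warmer with only a slight yaw. The lever pad is left of the carrier at crop (433,355), the release tab is at (372,294), and the push tab faces the robot at (518,355). The side view shows the lid shut, the lever up and the droppers to the right. I'm moving closer now.

Call:
step_arm:
  series: "1 -1 -0.9 -0.2 0 0 0;1 -1 -0.9 -0.2 0 0 0;1 -1 -0.9 -0.2 0 0 0;1 -1 -0.9 -0.2 0 0 0"

```text
time: 1.3
tool_pos: [206.9, 410.7, 243.4]
tcp_rot: [3.14, 0.0, 2.849]
contact_force: [-0.5, 0.8, 0.4]
grip_width: 64.2
finger_force: 0.0
```

Call:
step_arm:
  series: "1 -1 -0.9 -0.2 0 0 0;1 -1 -0.9 -0.2 0 0 0;1 -1 -0.9 -0.2 0 0 0;1 -1 -0.9 -0.2 0 0 0"

```text
time: 1.7
tool_pos: [262.7, 319.7, 259.0]
tcp_rot: [3.14, 0.0, 2.85]
contact_force: [-0.7, -0.7, 0.6]
grip_width: 32.5
finger_force: 0.0
```

Call:
step_arm:
  series: "1 -1 -0.9 -0.2 0 0 0;1 -1 -0.9 -0.2 0 0 0;1 -1 -0.9 -0.2 0 0 0;1 -1 -0.9 -0.2 0 0 0"

```text
time: 2.1
tool_pos: [318.6, 228.2, 274.6]
tcp_rot: [3.141, -0.001, 2.85]
contact_force: [-0.5, 0.7, -1.0]
grip_width: 1.7
finger_force: 0.0
```

Call:
step_arm:
  series: "1 -0.8 -0.9 0 0 0 0;1 -0.8 -0.9 0 0 0 0;1 -0.8 -0.9 0 0 0 0;1 -0.8 -0.9 0 0 0 0"

```text
time: 2.5
tool_pos: [358.8, 141.5, 274.2]
tcp_rot: [3.141, -0.002, 2.851]
contact_force: [-0.2, -0.3, -0.4]
grip_width: 0.6
finger_force: 0.0
```

```bash
cat > b.py <<'E'
from h import *
import sys
np.set_printoptions(precision=1,suppress=True)
c=shot('wrist'); cv2.imwrite('pics/w1.png',c['frame'][:,:,::-1]); print(cam(c)[2],np.array(c['mount']))
Z=dict(warmer=0,lever_pad=120,release_tab=54,carrier=42,push_tab=62)
for t in Z:
    for r in models.pinpoint(c,t)[:1]: print(t,round(r['p'],2),np.array(r['position']),dep(c,r['position']),atz(c,r['position'],Z[t]))
o=c['obs'];print(o['tcp_rot'],o['tool_pos'],o['time'],o['contact_force'])
E
python3 b.py
```

```text
[285.7 162.9 433.3] [[   0.    -1.    -0.3   76.4]
 [   1.     0.     0.    -0.3]
 [  -0.    -0.3    1.  -158.9]
 [   0.     0.     0.     1. ]]
warmer 0.74 [325.5 300.5] [365.1 140.7 321. ] [591.8  77.3   0. ]
[ 3.1 -0.   2.9] [358.8 141.5 274.2] 2.5 [-0.2 -0.3 -0.4]
```

View pics/w1.png

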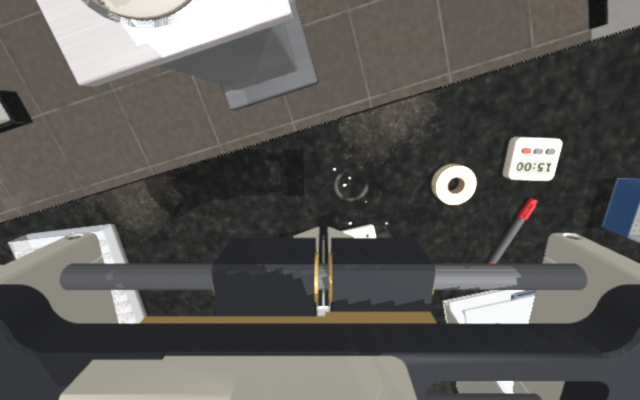

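The wrist camera sits on the robot side of the tool. The gripper hides everything ahead in the lower half (rows above about 230), so I'll place the tool past the parts and look back down at them.

Call:
step_arm:
  series: "1 -0.95 0.2 -0.1 0 0 0;1 -0.95 0.2 -0.1 0 0 0;1 -0.95 0.2 -0.1 0 0 0"

```text
time: 3.1
tool_pos: [439.0, 134.2, 282.5]
tcp_rot: [3.141, 0.001, 2.852]
contact_force: [0.5, -0.3, -0.6]
grip_width: 0.5
finger_force: 0.0
```

Call:
step_arm:
  series: "1 -0.95 0.2 -0.1 0 0 0;1 -0.95 0.2 -0.1 0 0 0;1 -0.95 0.2 -0.1 0 0 0"

```text
time: 3.4
tool_pos: [515.6, 127.7, 290.0]
tcp_rot: [3.142, 0.0, 2.852]
contact_force: [-0.2, 0.8, -1.4]
grip_width: 0.4
finger_force: 0.0
```

Call:
step_arm:
  series: "1 -0.9 0.2 -0.1 0 0 -0.041;1 -0.9 0.2 -0.1 0 0 -0.041;1 -0.9 0.2 -0.1 0 0 -0.041;1 -0.9 0.2 -0.1 0 0 -0.041;1 -0.9 0.2 -0.1 0 0 -0.041"

```text
time: 3.9
tool_pos: [585.9, 122.9, 298.9]
tcp_rot: [3.141, -0.001, 3.109]
contact_force: [-0.8, 0.6, -0.6]
grip_width: 0.5
finger_force: 0.0
```

```bash
sed -i 's/w1.png/w2.png/' b.py; python3 b.py
```

```text
[509.6 125.2 458. ] [[   0.    -1.    -0.3   76.5]
 [   1.     0.     0.    -0.2]
 [  -0.    -0.3    1.  -158.9]
 [   0.     0.     0.     1. ]]
warmer 0.74 [235.5 152.5] [561.   -5.8  34.2] [565.2 -16.4   0. ]
lever_pad 0.55 [353.   71.3] [466.3 159.6 120.6] [466.2 159.7 120. ]
release_tab 0.93 [388.4 118.1] [518.3 214.5  55.1] [518.4 214.8  54. ]
carrier 0.78 [290.3 124.2] [521.8  81.9  69.5] [522.7  78.8  42. ]
push_tab 0.76 [290.4  67.4] [442.9  79.6   2. ] [451.7  85.6  62. ]
[ 3.1 -0.   3.1] [585.9 122.9 298.9] 3.9 [-0.8  0.6 -0.6]
```

View pics/w2.png

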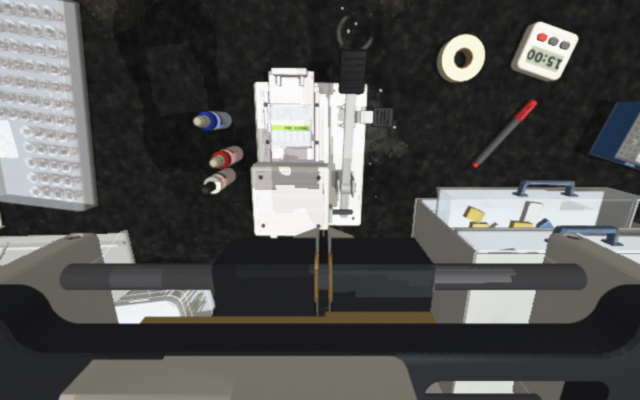

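The wrist view shows the whole warmer. The pad is at (353,72), the release tab at about (382,117), the push tab at (290,70) and the lid at (290,200). I'll fit the warmer pose from the depth of the lid top and the other parts.

```bash
cat > d.py <<'E'
from h import *
np.set_printoptions(precision=1,suppress=True)
for n in ['wrist','top']:
    c=shot(n); f,A,o=cam(c); v,u=np.mgrid[:400,:640]; D=c['depth']
    P=(np.stack([(u-c['cx'])/f*D,(v-c['cy'])/f*D,D],-1)@A.T)+o
    def box(s,lo,hi,X):
        m=(D>0)&(P[...,2]>lo)&(P[...,2]<hi)&(P[...,0]>X[0])&(P[...,0]<X[1])&(P[...,1]>X[2])&(P[...,1]<X[3])
        if m.sum()<5: print(s,'few');return
        q=P[m]; (x,y),wh,a=cv2.minAreaRect(q[:,:2].astype(np.float32)); print(n,s,m.sum(),'ctr',np.array([x,y]),'size',np.array(wh),'ang',round(a,1),'z',np.median(q[:,2]),'mean',q.mean(0))
    box('lid',86,98,(550,700,0,170))
    box('plate',5,41,(420,720,30,260))
    box('all',5,140,(420,720,0,260))
    box('pad',105,135,(430,490,130,190))
    box('tab',48,62,(490,545,195,240))
    box('card',60,74,(470,560,40,120))
    box('ptab',71,90,(430,470,50,120))
    box('hook',60,90,(490,545,170,215))
E
python3 d.py
```

```text
wrist lid 5256 ctr [609.7  93.4] size [134.3 122.2] ang 88.5 z 92.1282858478101 mean [617.1  80.   91.9]
wrist plate 3695 ctr [575.7 107.8] size [158.9 219.6] ang 87.7 z 17.236987949735692 mean [561.2 144.8  21.8]
wrist all 18251 ctr [563.7 120.3] size [197.8 243.7] ang 87.4 z 67.4693827989799 mean [555.6 109.   66. ]
wrist pad 1247 ctr [466.4 159.6] size [30.1 45.8] ang 87.7 z 120.2233755490605 mean [465.8 159.3 120. ]
wrist tab 374 ctr [516.3 208.2] size [26.3 25.1] ang 88.4 z 54.555686991340224 mean [516.  207.9  54.6]
wrist card 1964 ctr [511.4  82.4] size [58.8 83.9] ang 87.6 z 66.77786620956346 mean [523.4  82.3  66.9]
wrist ptab 250 ctr [457.5  85.2] size [43.2  8.3] ang 88.0 z 76.5645509479194 mean [458.1  85.   76.5]
wrist hook 87 ctr [514.4 174.5] size [ 8.  15.2] ang 89.7 z 72.23219230989497 mean [514.4 174.3  72.3]
lid few
top plate 593 ctr [570.4 144.8] size [228.3 297.7] ang 89.6 z 16.382000164808915 mean [528.3 151.8  20.4]
top all 2095 ctr [570.3 130.2] size [257.4 297.7] ang 89.6 z 49.62466399944901 mean [515.8 111.5  47. ]
top pad 70 ctr [467.1 169.2] size [13.1 41.8] ang 88.7 z 120.70066311215191 mean [464.3 169.5 120.4]
top tab 84 ctr [516.6 209.1] size [24.9 24.9] ang 89.8 z 54.64337646464253 mean [517.6 208.1  54.6]
top card 439 ctr [511.9  83. ] size [58.3 82.4] ang 89.8 z 66.66487998691196 mean [524.9  82.8  66.7]
top ptab 46 ctr [458.5  85.5] size [43.4  7.5] ang 84.0 z 75.91007199133583 mean [458.7  85.3  76.3]
top hook 20 ctr [516.4 191.2] size [38.2 13.7] ang 89.4 z 73.61675281613134 mean [515.9 177.   72.6]
```

The fit is consistent: yaw is about -0.04, the warmer origin is about (595.6, 79.9), and the part heights match. Next I'll go above the pad at about (462, 160).

Call:
step_arm:
  series: "1 0.78 0.21 0.56 0 0 0;1 0.78 0.21 0.56 0 0 0;1 0.78 0.21 0.56 0 0 0"

```text
time: 4.6
tool_pos: [521.7, 141.7, 251.7]
tcp_rot: [-3.141, -0.006, 3.111]
contact_force: [0.2, -0.6, 0.3]
grip_width: 0.3
finger_force: 0.0
```

Call:
step_arm:
  series: "1 0.78 0.21 0.56 0 0 0;1 0.78 0.21 0.56 0 0 0;1 0.78 0.21 0.56 0 0 0;1 0.78 0.21 0.56 0 0 0"

```text
time: 5.0
tool_pos: [464.9, 159.9, 210.0]
tcp_rot: [3.141, 0.002, 3.11]
contact_force: [0.6, 0.5, 0.8]
grip_width: 0.2
finger_force: 0.0
```

Call:
step_arm:
  series: "1 0 0 0.5 0 0 0;1 0 0 0.95 0 0 0;1 0 0 0.95 0 0 0;1 0 0 0.95 0 0 0"

```text
time: 5.4
tool_pos: [465.4, 159.7, 134.2]
tcp_rot: [3.141, 0.001, 3.109]
contact_force: [0.2, -0.3, 0.4]
grip_width: 0.3
finger_force: 0.0
```

Call:
step_arm:
  series: "1 0.04 0 0.12 0 0 0;1 0.05 0 0.24 0 0 0;1 0.05 0 0.36 0 0 0;1 0.05 0 0.48 0 0 0;1 0.05 0 0.6 0 0 0;1 0.05 0 0.72 0 0 0;1 0.05 0 0.84 0 0 0;1 0.05 0 0.84 0 0 0"

```text
time: 6.2
tool_pos: [459.1, 160.2, 65.9]
tcp_rot: [3.141, -0.001, 3.109]
contact_force: [-3.6, 0.9, 4.8]
grip_width: 0.4
finger_force: 2.6
```

Call:
step_arm:
  series: "1 0 0 0.08 0 0 0;1 0 0 0.16 0 0 0;1 0 0 0.24 0 0 0;1 0 0 0.28 0 0 0;1 0 0 0.28 0 0 0"

```text
time: 6.7
tool_pos: [461.7, 160.4, 45.1]
tcp_rot: [3.141, 0.005, 3.11]
contact_force: [-0.2, -0.1, 7.1]
grip_width: 0.7
finger_force: 3.5
```

Call:
step_arm:
  series: "1 0 0 0.05 0 0 0;1 0 0 0.1 0 0 0;1 0 0 0.13 0 0 0;1 0 0 0.15 0 0 0;1 0 0 0.15 0 0 0;1 0 0 0.15 0 0 0"

```text
time: 7.3
tool_pos: [463.9, 160.4, 34.4]
tcp_rot: [3.14, 0.01, 3.109]
contact_force: [2.8, -1.3, 14.8]
grip_width: 0.2
finger_force: 6.3
```

Call:
step_arm:
  series: "1 0 0 0.025 0 0 0;1 0 0 0.04 0 0 0;1 0 0 0.04 0 0 0;1 0 0 0.04 0 0 0"

```text
time: 7.7
tool_pos: [464.5, 160.4, 31.6]
tcp_rot: [3.14, 0.011, 3.11]
contact_force: [1.6, -1.6, 16.8]
grip_width: 0.4
finger_force: 7.3
```

Call:
step_arm:
  series: "1 0 0 0.03 0 0 0;1 0 0 0.03 0 0 0;1 0 0 0.03 0 0 0"

```text
time: 8.0
tool_pos: [464.8, 160.5, 30.8]
tcp_rot: [3.14, 0.013, 3.11]
contact_force: [-0.3, -2.6, 32.3]
grip_width: 0.6
finger_force: 16.0
```

Call:
step_arm:
  series: "1 0 0 -0.1 0 0 0;1 0 0 -0.25 0 0 0;1 0 0 -0.4 0 0 0;1 0 0 -0.4 0 0 0;1 0 0 -0.4 0 0 0"

```text
time: 8.5
tool_pos: [459.9, 160.0, 58.1]
tcp_rot: [3.141, 0.001, 3.109]
contact_force: [1.0, -0.7, -0.3]
grip_width: 0.1
finger_force: 0.0
```

```bash
python3 - <<'E'
from h import *
c=shot('side'); cv2.imwrite('pics/s1.png',cv2.resize(c['frame'][150:330,210:430,::-1],None,fx=3.3,fy=3.3,interpolation=cv2.INTER_CUBIC))
E
```

```text
(no output)
```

View pics/s1.png

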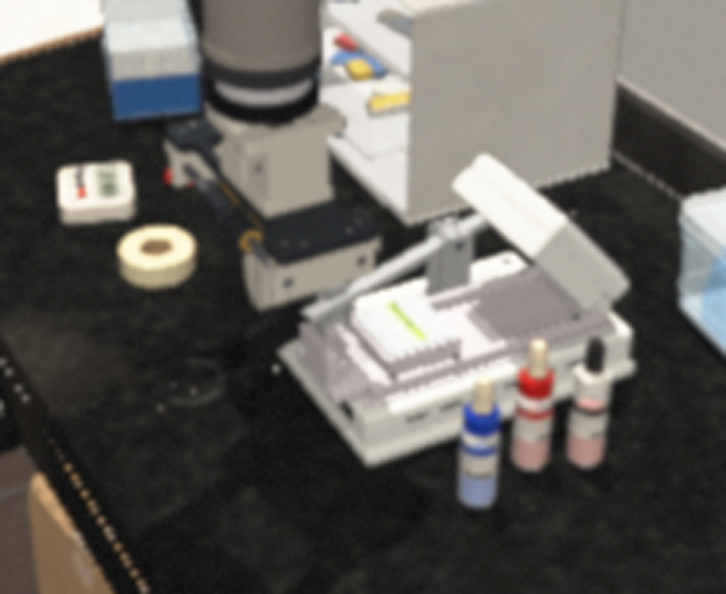

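The lid is open and the lever stays caught with the tool clear (no contact force). Now I'll go behind the push tab, leaning the gripper back.

Call:
step_arm:
  series: "1 0.2 0 -0.5 0 0 0;1 0.53 -0.5 -0.9 0 0 0;1 0.53 -0.95 -0.9 0 -0.04 0;1 0.53 -0.95 -0.9 0 -0.08 0;1 0.53 -0.95 -0.9 0 -0.08 0;1 0.53 -0.95 -0.9 0 -0.08 0;1 0.53 -0.95 -0.9 0 -0.08 0"

```text
time: 9.25
tool_pos: [413.7, 87.0, 140.7]
tcp_rot: [-3.138, 0.488, 3.11]
contact_force: [0.3, 0.6, 0.5]
grip_width: 0.2
finger_force: 0.0
```

Call:
step_arm:
  series: "1 0.25 0 0.46 0 0 0;1 0.5 0 0.92 0 0 0;1 0.5 0 0.92 0 0 0;1 0.5 0 0.92 0 0 0"

```text
time: 9.65
tool_pos: [423.0, 101.9, 108.9]
tcp_rot: [-3.11, 0.435, 3.109]
contact_force: [0.8, 0.3, 0.6]
grip_width: 0.1
finger_force: 0.0
```

```bash
python3 -c "
from h import *
o=readout.get_obs();print(np.round(o['joint_positions'],3),o['tool_pos'],o['tcp_rot'],o['contact_force'])"
```

```text
[ 0.134  0.193  2.26  -0.369  0.283 -1.063] [423.0087562  101.85684817 108.91162246] [-3.11022136  0.43483071  3.10918816] [0.82109656 0.28263422 0.5802535 ]
```

Joint 5 reached its lower limit, so I'll use less lean.

Call:
step_arm:
  series: "1 0 0 0 0 0.02 0;1 0 0 0 0 0.035 0;1 0 0 0 0 0.035 0;1 0 0 0 0 0.035 0"

```text
time: 10.05
tool_pos: [422.2, 101.1, 109.2]
tcp_rot: [-3.112, 0.217, 3.101]
contact_force: [-0.3, -0.2, 0.3]
grip_width: 0.4
finger_force: 0.0
```

```bash
python3 -c "
from h import *
o=readout.get_obs();print(np.round(o['joint_positions'],3),o['tool_pos'],o['tcp_rot'],o['contact_force'])"
```

```text
[ 0.102  0.24   2.09  -0.105  0.603 -1.344] [422.16244713 101.08691812 109.1977546 ] [-3.11234141  0.21743689  3.10086792] [-0.33888329 -0.19474765  0.26968557]
```

Call:
step_arm:
  series: "1 -0.02 -0.2 0.1 -0.005 0 0;1 -0.04 -0.2 0.4 -0.005 0 0;1 -0.04 -0.2 0.67 -0.005 0 0;1 -0.04 -0.2 0.67 -0.005 0 0;1 -0.04 -0.2 0.67 -0.005 0 0"

```text
time: 10.55
tool_pos: [434.5, 83.3, 58.2]
tcp_rot: [3.14, 0.215, 3.102]
contact_force: [0.7, 0.1, 0.5]
grip_width: 0.7
finger_force: 0.0
```

```bash
python3 -c "
from h import *
o=readout.get_obs();print(np.round(o['joint_positions'],3),o['tool_pos'],o['tcp_rot'],o['contact_force'])"
```

```text
[ 0.024  0.351  2.135 -0.027  0.441 -1.483] [434.5446662   83.26436448  58.20421584] [3.13961469 0.21473447 3.101598  ] [0.65617995 0.09200235 0.46184006]
```

Call:
step_arm:
  series: "1 -0.06 0.04 0.013 0 0 0;1 -0.12 0.04 0.026 0 0 0;1 -0.18 0.04 0.04 0 0 0;1 -0.27 0.04 0.06 0 0 0;1 -0.37 0.04 0.08 0 -0.004 0;1 -0.46 0.04 0.1 0 -0.008 0;1 -0.55 0.04 0.12 0 -0.012 0;1 -0.64 0.04 0.14 0 -0.016 0;1 -0.73 0.04 0.16 0 -0.018 0;1 -0.8 0.04 0.175 0 -0.018 0;1 -0.8 0.04 0.175 0 -0.018 0"

```text
time: 11.65
tool_pos: [502.5, 83.7, 58.7]
tcp_rot: [3.139, 0.33, 3.101]
contact_force: [-0.1, -0.6, -1.4]
grip_width: 0.3
finger_force: 0.0
```

Call:
step_arm:
  series: "1 -0.07 0 0.024 0 0 0;1 -0.14 0 0.048 0 0 0;1 -0.21 0 0.072 0 0 0;1 -0.28 0 0.096 0 0 0;1 -0.35 0 0.12 0 0 0;1 -0.4 0 0.137 0 0 0;1 -0.44 0 0.15 0 0 0"

```text
time: 12.35
tool_pos: [538.8, 82.3, 58.4]
tcp_rot: [3.139, 0.329, 3.101]
contact_force: [-1.5, 0.5, 1.4]
grip_width: 0.7
finger_force: 0.9
```

Call:
step_arm:
  series: "1 -0.025 0 0.009 0 0 0;1 -0.05 0 0.017 0 0 0;1 -0.075 0 0.026 0 0 0;1 -0.1 0 0.034 0 0 0;1 -0.1 0 0.034 0 0 0"

```text
time: 12.85
tool_pos: [547.2, 82.0, 58.5]
tcp_rot: [3.139, 0.329, 3.101]
contact_force: [-1.0, -0.3, -0.2]
grip_width: 0.4
finger_force: 0.3
```

Call:
step_arm:
  series: "1 -0.02 0 0.007 0 0 0;1 -0.04 0 0.014 0 0 0;1 -0.06 0 0.02 0 0 0;1 -0.06 0 0.02 0 0 0"

```text
time: 13.25
tool_pos: [549.1, 81.9, 57.7]
tcp_rot: [3.14, 0.323, 3.101]
contact_force: [-12.5, 0.1, 7.6]
grip_width: 0.7
finger_force: 6.0
```

The force rose to 12.5 N at the home position (tool at warmer x = -46, as predicted), so the carrier is at the stop. I'm backing off and rising.

Call:
step_arm:
  series: "1 0.06 0 -0.02 0 0 0;1 0.15 0 -0.05 0 0 0;1 0.35 0 -0.12 0 0 0;1 0.6 0 -0.2 0 0 0;1 0.6 0 -0.2 0 0 0"

```text
time: 13.75
tool_pos: [498.8, 83.9, 57.7]
tcp_rot: [3.139, 0.326, 3.101]
contact_force: [-0.6, -0.7, 0.9]
grip_width: 0.2
finger_force: 0.0
```

Call:
step_arm:
  series: "1 -0.3 0 -0.6 0 0 0;1 -0.3 0 -0.9 0 0.02 0;1 -0.3 0 -0.9 0 0.04 0;1 -0.3 0 -0.9 0 0.052 0;1 -0.3 0 -0.9 0 0.052 0"

```text
time: 14.25
tool_pos: [503.8, 83.3, 134.5]
tcp_rot: [3.139, 0.005, 3.101]
contact_force: [0.0, -0.1, 0.4]
grip_width: -0.0
finger_force: 0.0
```

Call:
step_arm:
  series: "1 -0.045 0.4 0 0 0 0.02;1 -0.045 0.8 0 0 0 0.04;1 -0.045 0.8 0 0 0 0.063;1 -0.045 0.8 0 0 0 0.086;1 -0.045 0.8 0 0 0 0.109;1 -0.045 0.8 0 0 0 0.132;1 -0.045 0.8 0 0 0 0.155;1 -0.045 0.8 0 0 0 0.178;1 -0.045 0.8 0 0 0 0.2;1 -0.045 0.8 0 0 0 0.22;1 -0.045 0.8 0 0 0 0.24;1 -0.045 0.8 0 0 0 0.25;1 -0.045 0.8 0 0 0 0.25"

```text
time: 15.55
tool_pos: [506.6, 147.5, 133.8]
tcp_rot: [3.138, -0.002, 1.531]
contact_force: [-0.1, 0.9, 0.0]
grip_width: 0.4
finger_force: 0.0
```

Call:
step_arm:
  series: "1 0.4 0.04 0 0 -0.01 0;1 0.8 0.04 0 0 -0.024 0;1 0.8 0.04 0 0 -0.024 0;1 0.8 0.04 0 0 -0.024 0"

```text
time: 15.95
tool_pos: [512.1, 212.4, 133.6]
tcp_rot: [3.14, 0.148, 1.535]
contact_force: [0.4, -0.6, 0.2]
grip_width: 0.4
finger_force: 0.0
```

```bash
cat > e.py <<'E'
from h import *
import sys
np.set_printoptions(precision=1,suppress=True)
c=shot('side'); cv2.imwrite('pics/%s.png'%sys.argv[1],cv2.resize(c['frame'][150:330,210:430,::-1],None,fx=3.3,fy=3.3,interpolation=cv2.INTER_CUBIC))
for n in ['side','top']:
    c=shot(n); f,A,o=cam(c); v,u=np.mgrid[:400,:640]; D=c['depth']
    P=(np.stack([(u-c['cx'])/f*D,(v-c['cy'])/f*D,D],-1)@A.T)+o
    m=(D>0)&(P[...,2]>71)&(P[...,2]<79)&(abs(P[...,1]-83)<19)&(P[...,0]>430)&(P[...,0]<585)
    q=P[m]; print(n,m.sum(),np.percentile(q,[5,50,95],axis=0) if m.sum() else '')
    for r in models.pinpoint(c,'push_tab')[:1]: print(r, atz(c,r['position'],62), 'home expects',595.6-38)
E
python3 e.py s2
```

```text
side 46 [[556.2  66.4  72.5]
 [559.6  85.   76.4]
 [564.9  99.6  78.8]]
{'position': [344.6, 244.9], 'p': 0.82} [559.7  83.9  62. ] home expects 557.6
top 36 [[559.9  66.1  74.1]
 [563.3  84.9  76.7]
 [566.1 101.3  78.5]]
{'position': [346.3, 192.0], 'p': 0.49} [564.1  85.7  62. ] home expects 557.6
```

View pics/s2.png

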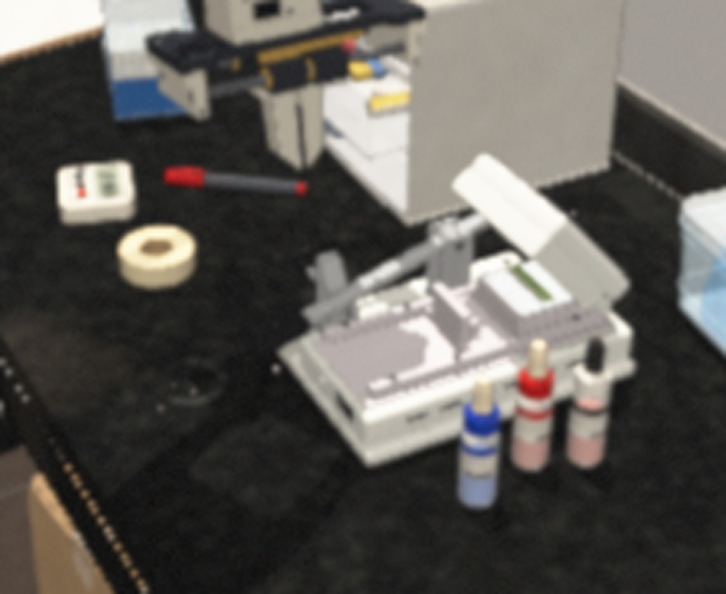

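The carrier is home: the tab centre measures about 561 and 561.6 was expected. The lid is still open. Next is the release tab.

Call:
step_arm:
  series: "1 0.07 0.045 0.43 0 0 0;1 0.13 0.045 0.87 0 0 0;1 0.13 0.045 0.87 0 0 0;1 0.13 0.045 0.87 0 0 0"

```text
time: 16.6
tool_pos: [516.6, 210.4, 64.4]
tcp_rot: [3.14, 0.149, 1.53]
contact_force: [0.6, 0.1, 0.8]
grip_width: 0.5
finger_force: 0.0
```

Call:
step_arm:
  series: "1 0.006 0 0.04 0 0 0;1 0.012 0 0.08 0 0 0;1 0.018 0 0.12 0 0 0;1 0.024 0 0.16 0 0 0;1 0.03 0 0.2 0 0 0;1 0.036 0 0.23 0 0 0;1 0.04 0 0.26 0 0 0;1 0.04 0 0.26 0 0 0;1 0.04 0 0.26 0 0 0"

```text
time: 17.5
tool_pos: [517.0, 211.9, 43.2]
tcp_rot: [3.138, 0.148, 1.531]
contact_force: [0.6, 4.2, 5.7]
grip_width: 0.5
finger_force: 3.1
```

Call:
step_arm:
  series: "1 0 0 0 0 0 0;1 0 0 0 0 0 0;1 0 0 0 0 0 0;1 0 0 0 0 0 0;1 0 0 0 0 0 0;1 0 0 0 0 0 0;1 0 0 0 0 0 0;1 0 0 0 0 0 0;1 0 0 0 0 0 0;1 0 0 0 0 0 0;1 0 0 0 0 0 0;1 0 0 0 0 0 0;1 0 0 0 0 0 0;1 0 0 0 0 0 0;1 0 0 0 0 0 0"

```text
time: 19.0
tool_pos: [517.0, 211.9, 43.3]
tcp_rot: [3.138, 0.147, 1.531]
contact_force: [0.7, 5.4, 5.9]
grip_width: 0.3
finger_force: 3.1
```

Call:
step_arm:
  series: "1 -0.02 0 -0.12 0 0 0;1 -0.04 0 -0.3 0 0 0;1 -0.1 0 -0.6 0 0 0;1 -0.14 0 -0.9 0 0 0;1 -0.14 0 -0.9 0 0 0;1 -0.14 0 -0.9 0 0 0"

```text
time: 19.6
tool_pos: [516.0, 210.3, 115.7]
tcp_rot: [3.14, 0.149, 1.531]
contact_force: [-0.3, 0.4, 0.7]
grip_width: 0.3
finger_force: 0.0
```

```bash
python3 e.py s3
```

```text
side 64 [[557.1  66.7  71.5]
 [561.8  82.8  76.4]
 [575.4  98.5  78.8]]
{'position': [346.6, 245.9], 'p': 0.66} [561.6  78.2  62. ] home expects 557.6
top 35 [[559.8  65.8  71.5]
 [563.4  79.7  76.1]
 [574.4  96.8  78.4]]
{'position': [346.5, 194.8], 'p': 0.47} [556.4  85.2  62. ] home expects 557.6
```

View pics/s3.png

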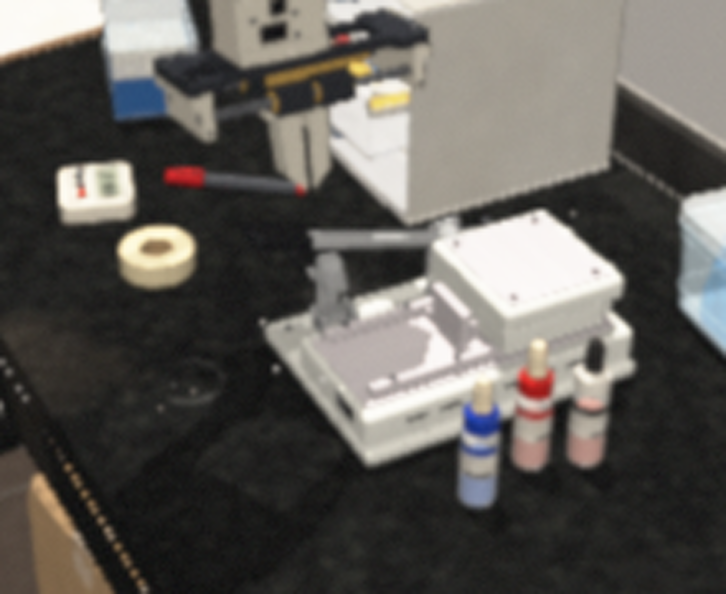

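The lid is shut over the card, the lever is back at rest, the carrier is still home, and the arm is touching nothing.

```bash
python3 -c "
from plant import order; print(order.close_job())"
```

```text
the job is handed in; nothing more can be done
None
```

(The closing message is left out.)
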